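# Push a board carrier home in the soldering fixture and close the clamp jaw

## Robot

A 6-joint arm with a two-finger parallel gripper is mounted at the origin on the work surface. World frame = base frame: x ahead of the robot, y to its left, z up, the work surface at z = 0. Lengths are in m, angles in rad, forces in N, time in s.
With the tool pointing down it reaches from about 0.425 to 0.95 m from the base axis. Payload 3.5 kg.
Tool frame: the origin (TCP) lies on the centre line of the jaws, within the pads' length; the fingertips stand 14 mm ahead of it and the grasp point (between the pads) lies 5 mm behind it (ctrl.tip_reach is the distance from the TCP to the fingertips, in m); z points along the fingers, y is the line along which they close (so a half turn about z gives the same grasp; the last joint's range is limited). The gripper opens to 85 mm and grips with 20 to 120 N. Pads are 22 mm wide; open, the fingers measure 114 mm over their backs; the gripper's body (76 mm by 85 mm) begins 54 mm behind the grasp point. The pads swing forward as they close: fully open they stand 13 mm farther back than shut.
Start: joints at [1.089, 0.286, 1.577, -0, 1.279, -0.15], TCP at [0.22, 0.638, 0.245] pointing down, gripper open.
Joint ranges: [-2.77, 2.77], [-0.9, 2.22], [0.21, 2.48], [-1.53, 4.67], [0.24, 2.81], [-2.84, 2.84]. Speed limits (rad/s): [2.79, 2.79, 3.14, 3.14, 3.14, 3.14].

## Interface

Orientations are given as a unit quaternion [x, y, z, w].
In Python, from plant import get_state, imaging, workorder, ctrl gives the robot as it stands. The module is installed in compiled form; this text tells all that it offers.
- The arm moves only by the shell command python3 -m jog 'ROWS' [FORCE]. ROWS is JSON, a list of rows, each a list of 7 numbers: the closure, from 0 (fully open) to 1 (shut), then the shift along the tool's x, y, z in mm, then the turn, a rotation vector about the tool's x, y, z in rad. In form: [[gripper, tx, ty, tz, ax, ay, az], ...]. A call has 1 to 12 rows; each row is the pose to reach, as a shift and turn from the pose commanded when the call began, along the tool's axes at that moment; what a row does not reach only later rows make up. A row lasts 1/10 s, in which the tool goes at most 50 mm and 8.59 degrees, less where a joint would pass 70% of its speed; a pose out of reach is approached as far as the arm can. A call with a gripper value outside its range is refused whole. The fingers move at their own pace and stop on an object; FORCE is the grip in N (left out, the last holds). Time passes only in rows, so rows that repeat a pose let the fingers close. It gives the time, the measured TCP pose, the force, the opening and the grip force at its end, in the units of the state.
- get_state(): the state, without advancing time (a new reading comes with each control period).
- imaging.read_camera(name): name is "scene" or "top" or "wrist"; returns a dict with "image" (480x640x3 uint8, blue, green, red), "fx", "fy", "cx", "cy" (pixels), "k1" (the pictures are not rectified: a ray, as slopes to the right and down, at radius r is drawn at 1 + k1 r^2 times it, then the intrinsics apply), "R" (3x3) and "t" (3): a world point X has camera coordinates R X + t; the wrist camera has in their place "tool_from_camera" (4x4, takes a point from camera to tool coordinates, whose origin is the TCP and whose axes are the flange's). Camera axes: x right, y down, z forward; pixel columns grow to the right and rows downward; lengths in m; the calibration is good to about 2 mm. A picture is of the moment at which its call begins: read the wrist's pose just before it. There is no depth.
- workorder.sign_off(): hands the job in; it is judged then, once.
The state is a dict: "time": time; "qpos": joint angles; "dq": joint speeds; "joint_efforts": joint torques, N m; "eef_pos": TCP position; "tcp_rot": TCP orientation; "contact_force": force on the tool from outside, world axes, zero at the start; "wrist_torque": the same for the moment, N m; "opening": opening from 0.0 (shut) to 1.0 (fully open); "finger_force": force on a finger pad.
Only numpy, scipy, OpenCV 4.12 (cv2) and the standard library are available. Lean on these libraries where they do the work, as an engineer would, in place of code of your own. Each camera call takes 0.05 s, during which the arm holds its last target. There are 200 camera calls.

## Task

Push the black circuit-board carrier along the bench with the fingertips into the corner of the fixture, until it lies square and flush against both the long aluminium rail and the yellow end stop; then push the red clamp jaw forward until it bears against the carrier. Do not lift or tip the carrier, keep off the electronic parts on its board, and leave the other things on the bench where they are.

Things in the scene. Friction and masses are not known exactly. Their poses are not given: they have to be found in the camera images.
- carrier: Loose black slab with a green circuit board, 0.25 to 0.45 kg: 92 mm along its x, 110 along its y, 24 high (28 over the board's screws). Origin: centre of its underside. Home: its origin at x = -46, y = -55 mm in the fixture's frame, x axes parallel. Starts right (-y) of the jaw, short of the rail, turned up to 20 degrees to it. Slides under 1 to 6 N.
- components: The electronic parts on the carrier (finned heat sink, two blue capacitors, white connector), fixed to it, delicate: not to be touched. They lie within 27 mm in x and 30 mm in y of the carrier's centre and reach 46 mm above the bench. Origin: middle of the carrier, 26 mm above the bench.
- fixture: Fixture screwed down (place and yaw vary). Origin: inner corner of rail and end stop, at bench level. +x points into the rail (roughly away from the robot), +y into the stop (roughly to its left). Aluminium rail: face at x = 0, from y = -367 to +22 mm. Yellow end stop: face at y = 0, from x = -110 to 0 mm. Both 22 mm thick, 32 high. Bench between them and the track is bare.
- track (a point): Middle of the top of the jaw's dark steel track, a plate 75 mm along x, 40 mm along y, 5 mm high, part of the fixture: it spans x = -182 to -107 mm and y = -75 to -35 mm in the fixture's frame.
- jaw (a joint): Slide of the red clamp jaw along the fixture's +x, m: 0 fully back, growing towards the rail, 0.045 when the jaw bears on a carrier that is home (end of travel 0.055). Starts at 0 to 0.012; moves under about 2.5 N and stays where it is left.
- jaw_face (a point): Middle of the front face (towards the rail) of the red jaw: a block 30 mm long in x (behind this point), 60 mm wide in y, from 6 to 34 mm above the bench. This point is 20 mm above the bench, at y = -55 mm in the fixture's frame; axes as the fixture's.
- spool: Bystander, to be left alone: reel of solder wire, silver with green rims, diameter 56, height 50 mm. Origin: centre of its underside.
- beaker: Bystander, to be left alone: glass beaker, diameter 72, height 95 mm. Origin: centre of its underside.
- tape: Bystander, to be left alone: blue roll of tape lying flat, diameter 80, height 19 mm. Origin: centre of its underside.
- screwdriver: Bystander, to be left alone: screwdriver with orange handle, lying, length 170 mm. Origin: within its length, at its underside.
- cutters: Bystander, to be left alone: side cutters with red handles, lying, length 140 mm. Origin: within its length, at its underside.
- tin: Bystander, to be left alone: small dark tin with a yellow sponge, 75 x 60 x 28 mm. Origin: centre of its underside.
- flux: Bystander, to be left alone: small white bottle with red cap, diameter 40, height 75 mm. Origin: centre of its underside.
There are look-alikes about, which are no part of the job. What is shaped like the carrier but purple is not meant.

How it is judged:
On the way:
1. the carrier is pushed into the corner (within 8 mm of rail and stop, within 0.1 rad) while the jaw is still back (x of carrier in the frame of fixture above -0.054 m and y of carrier in the frame of fixture above -0.063 m and angle between the x axis of carrier and the x axis of fixture, either way round below 0.1 rad and value of joint jaw below 0.028 m), for 0.1 s.
At the end, for the whole second after the job is handed in: The carrier lies flat and at rest in the corner, within 3 mm of the rail and of the end stop and square to the rail within 0.035 rad (2 degrees), with the jaw's face within 4 mm of where it bears on the carrier (x of carrier in the frame of fixture between -0.049 and -0.043 m and y of carrier in the frame of fixture between -0.058 and -0.052 m and angle between the x axis of carrier and the x axis of fixture, either way round below 0.035 rad and height (world z) of carrier below 0.004 m and angle between carrier's own z axis and vertical below 0.03 rad and x of jaw_face in the frame of fixture above -0.096 m and linear speed of carrier below 0.01 m/s); the robot touches nothing.
It fails at once if the carrier is lifted or tipped (height (world z) of carrier above 0.01 m or angle between carrier's own z axis and vertical above 0.15 rad).
It fails at once if the parts on the board are touched (contact force between any of the arm, the fingers and components above 1 N).
It fails at once if another thing on the bench is moved by more than 20 mm (distance of any of spool, beaker, tape, screwdriver, cutters, tin, flux from where it was at the start of the episode above 0.02 m).
It also fails if it takes over 61 s, if anything falls off the work surface, if the arm or the gripper's body presses on something with over 40 N, if the wrist force passes 120 N, or if a joint passes its speed limit or range.

## Working session

There is one attempt and no reset: what is moved stays moved. The work goes in short steps, Python scripts to look and compute and a shell command to move; the robot and the scene stay as the last step left them, time stands still between calls to the robot, and variables do not carry over. Pictures are saved under pics/ and viewed, at most 10 in all, crops included, and the job is handed in when it is done.

```bash
mkdir -p pics
cat > h.py <<'E'
import numpy as np, cv2, pickle
from plant import get_state, imaging, workorder, ctrl
from scipy.spatial.transform import Rotation as Ro
def grab(name):
    s=get_state(); c=imaging.read_camera(name); c['s']=s
    if name=='wrist':
        T=np.eye(4);T[:3,:3]=Ro.from_quat(s['tcp_rot']).as_matrix();T[:3,3]=s['eef_pos']
        M=np.linalg.inv(T@np.array(c['tool_from_camera'])); c['R']=M[:3,:3];c['t']=M[:3,3]
    c['R']=np.array(c['R']);c['t']=np.array(c['t']); return c
def ray(c,u,v):
    d=np.array([(u-c['cx'])/c['fx'],(v-c['cy'])/c['fy']]); x=d.copy()
    for _ in range(20): x=d/(1+c['k1']*(x@x))
    o=-c['R'].T@c['t']; return o,c['R'].T@np.array([x[0],x[1],1])
def px2w(c,u,v,z):
    o,d=ray(c,u,v); return o+d*(z-o[2])/d[2]
def w2px(c,X):
    p=c['R']@np.array(X)+c['t']; x=p[:2]/p[2]; x=x*(1+c['k1']*(x@x))
    return x[0]*c['fx']+c['cx'],x[1]*c['fy']+c['cy']
def save(c,n):
    cv2.imwrite(f'pics/{n}.png',c['image']); pickle.dump(c,open(f'pics/{n}.pkl','wb'))
def load(n): return pickle.load(open(f'pics/{n}.pkl','rb'))
E
python3 - <<'E'
from h import *
for n in('scene','top'):
    c=grab(n);save(c,n+'0');print(n,c['fx'],c['k1'],-c['R'].T@c['t'])
s=get_state();print(s['eef_pos'],Ro.from_quat(s['tcp_rot']).as_matrix().round(3),ctrl.tip_reach,s['time'])
E
```

```text
scene 503.21524276042834 -0.11076441214773082 [1.25724874 0.02527511 0.95948575]
top 466.5274254933467 -0.08417812474728366 [0.41787873 0.0322832  1.14133594]
[0.21957311 0.6376753  0.24404244] [[-0.945  0.326 -0.001]
 [ 0.326  0.945 -0.002]
 [ 0.    -0.002 -1.   ]] 0.014 0.1
```

View pics/top0.png

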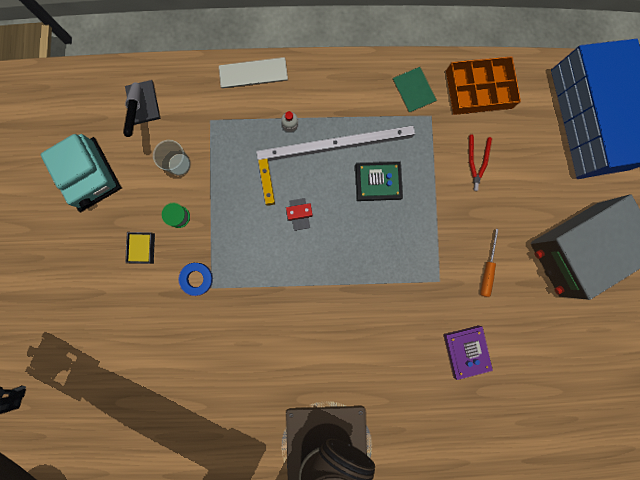

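View pics/scene0.png

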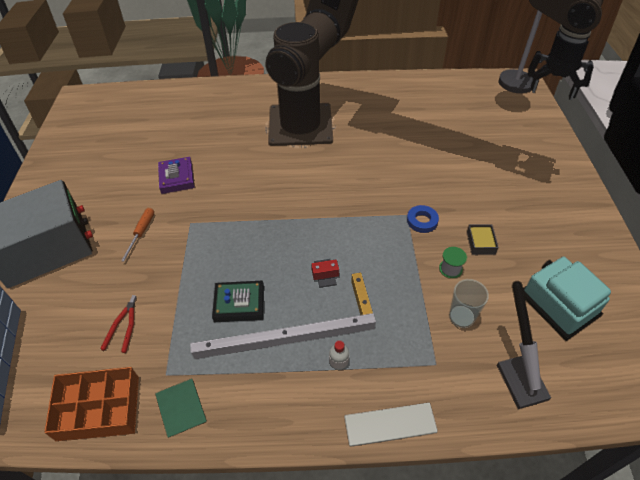

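In the top view the candidates are the black slab with green board at (379,181), the purple look-alike at (468,352) and a bare green plate at (414,89). The black one on the mat fits: it is right of the jaw and short of the rail. The rail runs from (262,155) to (413,131), the stop from (262,155) to (269,203), and the jaw is at (299,212). I'll confirm this in an enlarged crop.

Run:
```python
from h import *
c=load('top0');im=c['image'][110:240,245:425]
cv2.imwrite('pics/crop0.png',cv2.resize(im,None,fx=4.4,fy=4.4,interpolation=cv2.INTER_CUBIC))
```

```text
(no output)
```

View pics/crop0.png

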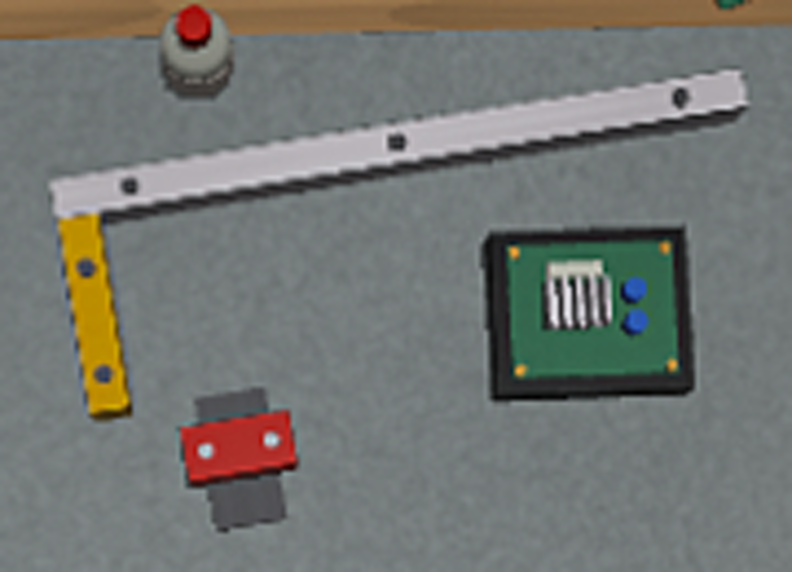

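The crop confirms the black carrier with its green board, corners near crop pixels (490,233), (685,229), (692,390) and (497,400). The rail, stop and jaw are also clear.

```bash
cat >> h.py <<'E'
def cr(c,u,v,z): return px2w(c,u/4.4+245-.38,v/4.4+110-.38,z)
E
python3 - <<'E'
from h import *
c=load('top0')
a=cr(c,103,214,.032);b=cr(c,745,107,.032);a2=cr(c,50,182,.032);b2=cr(c,743,72,.032)
s1=cr(c,101,216,.032);s2=cr(c,130,408,.032)
for n,p in dict(a=a,b=b,a2=a2,b2=b2,s1=s1,s2=s2).items(): print(n,(p*1000).round(1))
print('len',np.linalg.norm(a2-b2),np.linalg.norm(s1-s2))
print('yaws',*[np.degrees(np.arctan2(*(p-q)[[0,1]])) for p,q in((a,b),(a2,b2))], np.degrees(np.arctan2(*(s1-s2)[[1,0]])))
J=[cr(c,182,430,.034),cr(c,290,410,.034)];print('jaw',np.array(J).round(4))
K=np.array([cr(c,*p,.024)for p in((492,235),(685,229),(692,390),(497,400))])
print('car',K.round(4),K.mean(0),[np.linalg.norm(K[i]-K[i-1])for i in range(4)])
B=np.array([cr(c,*p,.028)for p in((514,253),(665,247),(672,365),(520,370))])
print('screws',B.mean(0),B[0]-B[1],B[0]-B[3])
E
```

```text
a [699.9 123.1  32. ]
b [ 753.  -235.3   32. ]
a2 [718.7 152.   32. ]
b2 [ 773.2 -235.2   32. ]
s1 [698.8 124.2  32. ]
s2 [591.7 110.4  32. ]
len 0.3910445954858749 0.10799545103162796
yaws -8.439734697691666 -8.017928570639505 7.361999133156146
jaw [[0.5785 0.0823 0.034 ]
 [0.588  0.0233 0.034 ]]
car [[ 0.6848 -0.0916  0.024 ]
 [ 0.686  -0.1998  0.024 ]
 [ 0.5952 -0.1995  0.024 ]
 [ 0.5922 -0.0909  0.024 ]] [ 0.6395596  -0.14544373  0.024     ] [np.float64(0.09264345564871439), np.float64(0.10818828980327319), np.float64(0.09085250546146569), np.float64(0.10859231808731921)]
screws [ 0.64130745 -0.14554082  0.028     ] [-0.00166014  0.08428529  0.        ] [0.06554729 0.00083399 0.        ]
```

```bash
cat >> h.py <<'E'
# fixture estimate: corner and yaw
FC=np.array([.699,.1235]);FY=np.radians(8.2)
RF=lambda a=None: np.array([[np.cos(FY),-np.sin(FY)],[np.sin(FY),np.cos(FY)]])
def tofix(p): return RF().T@(np.array(p)[:2]-FC)
def plan(xf,yf,z,ang):  # mm in fixture frame, z of TCP mm, tool-x angle in fixture frame deg, tool down
    s=get_state(); Rt=Ro.from_quat(s['tcp_rot']).as_matrix()
    w=np.r_[FC+RF()@np.array([xf,yf])/1e3,z/1e3]
    a=np.radians(ang)+FY; x=np.array([np.cos(a),np.sin(a),0]);zz=np.array([0,0,-1.])
    D=np.c_[x,np.cross(zz,x),zz]
    print('at',tofix(s['eef_pos']).round(4)*1e3,s['eef_pos'][2],'->',w.round(4))
    print('shift mm',(Rt.T@(w-s['eef_pos'])*1e3).round(1),'turn',Ro.from_matrix(Rt.T@D).as_rotvec().round(4))
E
python3 - <<'E'
from h import *
plan(-182,-258,150,180)
for f,l in((.52,.04),):pass
E
```

```text
at [-401.2  577.3] 0.2440424422602525 -> [ 0.5557 -0.1578  0.15  ]
shift mm [-576.9 -642.4   95.3] turn [-0.0021 -0.0008 -0.4749]
```

```bash
python3 -m jog '[[0.4,-577,-642,0,0,0,-0.475],[0.4,-577,-642,0,0,0,-0.475],[0.4,-577,-642,0,0,0,-0.475],[0.4,-577,-642,0,0,0,-0.475],[0.4,-577,-642,0,0,0,-0.475],[0.4,-577,-642,0,0,0,-0.475],[0.4,-577,-642,0,0,0,-0.475],[0.4,-577,-642,0,0,0,-0.475],[0.4,-577,-642,0,0,0,-0.475],[0.4,-577,-642,0,0,0,-0.475],[0.4,-577,-642,0,0,0,-0.475],[0.4,-577,-642,0,0,0,-0.475]]' 20
python3 -c "
from h import *
plan(-182,-258,60,180)"
```

```text
time: 1.3
eef_pos: [0.4534, 0.0846, 0.2452]
tcp_rot: [-0.071, 0.997, 0.0, 0.0]
contact_force: [1.2, 0.4, -0.5]
opening: 0.601
finger_force: 0.0
at [-248.7   -3.4] 0.24515995201764476 -> [ 0.5557 -0.1578  0.06  ]
shift mm [ -66.7 -254.6  185.1] turn [ 0.0001  0.0002 -0.0001]
```

```bash
python3 -m jog '[[0.4,-67,-255,60,0,0,0],[0.4,-67,-255,60,0,0,0],[0.4,-67,-255,60,0,0,0],[0.4,-67,-255,60,0,0,0],[0.4,-67,-255,60,0,0,0],[0.4,-67,-255,60,0,0,0],[0.4,-67,-255,60,0,0,0],[0.4,-67,-255,120,0,0,0],[0.4,-67,-255,160,0,0,0],[0.4,-67,-255,160,0,0,0],[0.4,-67,-255,160,0,0,0]]'
python3 -c "
from h import *
save(grab('wrist'),'w1');plan(-182,-258,23,180)"
```

```text
time: 2.4
eef_pos: [0.5553, -0.155, 0.0852]
tcp_rot: [-0.072, 0.997, 0.001, -0.001]
contact_force: [0.4, -1.0, 0.7]
opening: 0.604
finger_force: 0.0
at [-180.4 -256.3] 0.08746187923353603 -> [ 0.5557 -0.1578  0.023 ]
shift mm [ 1.8 -1.6 64.5] turn [-0.0013  0.0021  0.0011]
```

View pics/w1.png

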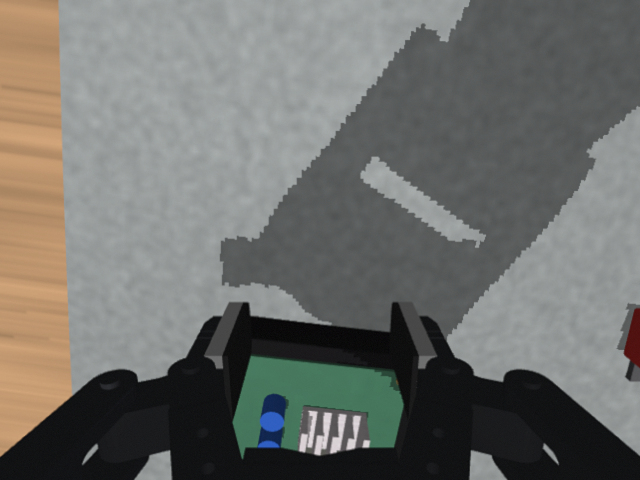

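The wrist view shows the fingertips at (240,310) and (402,310). The carrier's near edge runs from about (250,355) to (395,370), with the jaw at far right (630,340).

```bash
python3 -c "
from h import *
c=load('w1')
print('cam',-c['R'].T@c['t'])
for u,v,z in((255,355,.024),(395,370,.024),(250,318,0),(390,330,0),(250,318,.024),(390,330,.024)): p=px2w(c,u,v,z);print(u,v,z,p.round(4),tofix(p)*1e3)
for X in ((*c['s']['eef_pos'][:2],.073),(*c['s']['eef_pos'][:2],.023)):print(w2px(c,X))
"
```

```text
cam [ 0.47981505 -0.16746667  0.21402923]
255 355 0.024 [ 0.6056 -0.1827  0.024 ] [-136.08453705 -289.7581251 ]
395 370 0.024 [ 0.6042 -0.1098  0.024 ] [-127.14185727 -217.40819457]
250 318 0 [ 0.5982 -0.1897  0.    ] [-144.47877725 -295.63841339]
390 330 0 [ 0.5944 -0.1106  0.    ] [-136.96292202 -216.75966149]
250 318 0.024 [ 0.5849 -0.1872  0.024 ] [-157.25821431 -291.27542393]
390 330 0.024 [ 0.5815 -0.117   0.024 ] [-150.58514364 -221.2416792 ]
(np.float64(323.57755597189526), np.float64(321.4939911170335))
(np.float64(322.66109191369276), np.float64(271.15890578409835))
```

```bash
python3 -m jog '[[0.4,0,-2,30,0,0,0],[0.4,0,-2,50,0,0,0],[0.4,0,-2,60,0,0,0],[0.4,0,-2,62,0,0,0],[0.4,0,-2,62,0,0,0],[0.4,-8,-2,62,0,0,0],[0.4,-16,-2,62,0,0,0],[0.4,-22,-2,62,0,0,0],[0.4,-27,-2,62,0,0,0],[0.4,-32,-2,62,0,0,0],[0.4,-37,-2,62,0,0,0],[0.4,-42,-2,62,0,0,0]]'
python3 -c "
from h import *
save(grab('wrist'),'w2');plan(-112,-258,23,180)"
```

```text
time: 3.65
eef_pos: [0.598, -0.1524, 0.0233]
tcp_rot: [-0.071, 0.997, -0.0, -0.0]
contact_force: [-2.9, -2.4, 3.0]
opening: 0.595
finger_force: 1.8
at [-138.4 -258.7] 0.023424891417717957 -> [ 0.6249 -0.1478  0.023 ]
shift mm [-26.4   0.7   0.5] turn [-0.0003  0.0012 -0.0001]
```

```bash
python3 -m jog '[[0.4,-4,0,0,0,0,0],[0.4,-8,0,0,0,0,0],[0.4,-12,0,0,0,0,0],[0.4,-16,0,0,0,0,0],[0.4,-20,0,0,0,0,0],[0.4,-24,0,0,0,0,0],[0.4,-27,0,0,0,0,0],[0.4,-29,0,0,0,0,0],[0.4,-29,0,0,0,0,0]]'
python3 -c "
from h import *
save(grab('top'),'t2');c=load('t2');im=c['image'][110:240,245:425]
cv2.imwrite('pics/crop2.png',cv2.resize(im,None,fx=4.4,fy=4.4,interpolation=cv2.INTER_CUBIC))"
```

```text
time: 4.6
eef_pos: [0.6271, -0.1479, 0.0232]
tcp_rot: [-0.072, 0.997, -0.0, 0.001]
contact_force: [-0.9, -0.2, -0.9]
opening: 0.601
finger_force: 0.4
```

View pics/crop2.png

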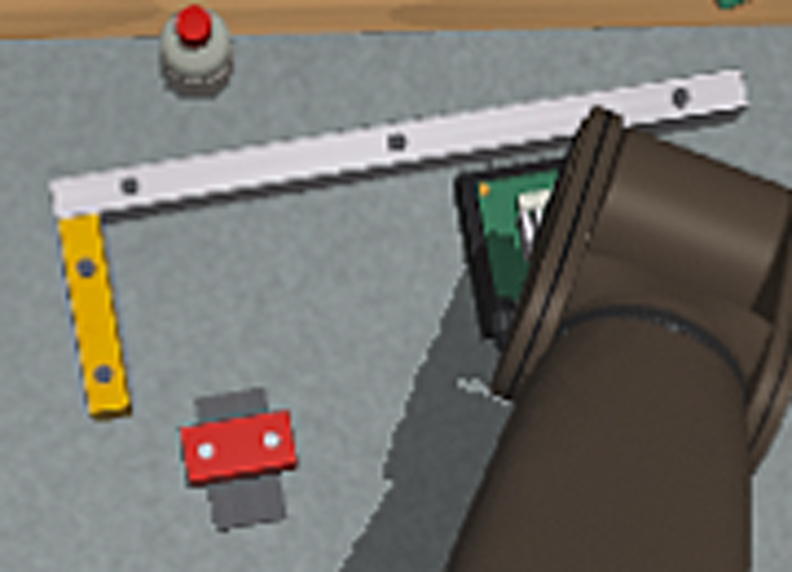

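The carrier is now roughly square, its far-left corner at crop (458,176), a few mm short of the rail. I'll press on gently until it touches.

```bash
python3 -m jog '[[0.4,-2,0,0,0,0,0],[0.4,-4,0,0,0,0,0],[0.4,-5,0,0,0,0,0],[0.4,-6,0,0,0,0,0],[0.4,-6,0,0,0,0,0]]'
python3 -c "
from h import *
c=load('t2');p=cr(c,458,176,.024);print(tofix(p)*1e3);p=cr(c,490,337,.024);print(tofix(p)*1e3);plan(-103,-258,23,180)"
```

```text
time: 5.15
eef_pos: [0.6327, -0.1472, 0.0233]
tcp_rot: [-0.072, 0.997, -0.0, 0.0]
contact_force: [-0.5, 0.6, 0.0]
opening: 0.599
finger_force: 0.8
[  -8.62090487 -198.15002176]
[-101.05695756 -199.47569832]
at [-104.2 -258.5] 0.02326022451777453 -> [ 0.6339 -0.1466  0.023 ]
shift mm [-1.2  0.5  0.3] turn [-0.0001  0.0005  0.    ]
```

```bash
python3 -m jog '[[0.4,-1,0,0,0,0,0],[0.4,-2,0,0,0,0,0],[0.4,-3,0,0,0,0,0],[0.4,-3,0,0,0,0,0]]'; python3 -m jog '[[0.4,-1,0,0,0,0,0],[0.4,-2,0,0,0,0,0],[0.4,-2,0,0,0,0,0]]'
```

```text
time: 5.55
eef_pos: [0.6357, -0.1467, 0.0233]
tcp_rot: [-0.072, 0.997, -0.0, 0.0]
contact_force: [-1.1, -0.5, -1.4]
opening: 0.602
finger_force: 0.6
time: 5.85
eef_pos: [0.6361, -0.1467, 0.0233]
tcp_rot: [-0.072, 0.997, 0.0, -0.002]
contact_force: [-6.8, -1.0, 3.4]
opening: 0.599
finger_force: 3.4
```

```bash
python3 -m jog '[[0.4,12,0,0,0,0,0],[0.4,30,0,-10,0,0,0],[0.6,35,0,-50,0,0,0],[0.6,35,0,-90,0,0,0],[0.6,35,0,-110,0,0,0]]'
python3 -c "
from h import *
plan(-48,-341,130,90)"
```

```text
time: 6.35
eef_pos: [0.6049, -0.1524, 0.1382]
tcp_rot: [-0.071, 0.997, -0.002, 0.004]
contact_force: [0.8, -0.0, 1.0]
opening: 0.402
finger_force: 0.0
at [-132.5 -259.6] 0.13819647136701882 -> [ 0.7001 -0.2209  0.13  ]
shift mm [-84.5 -81.3   9.2] turn [0.0032 0.0095 1.5704]
```

```bash
python3 -m jog '[[0.6,-42,-40,0,0,0,0.1],[0.6,-85,-81,0,0,0,0.25],[0.6,-85,-81,0,0,0,1.571],[0.6,-85,-81,0,0,0,1.571],[0.6,-85,-81,0,0,0,1.571],[0.6,-85,-81,0,0,0,1.571],[0.6,-85,-81,0,0,0,1.571],[0.6,-85,-81,0,0,0,1.571],[0.6,-85,-81,0,0,0,1.571],[0.6,-85,-81,0,0,0,1.571],[0.6,-85,-81,0,0,0,1.571],[0.6,-85,-81,0,0,0,1.571]]'
python3 -c "
from h import *
save(grab('wrist'),'w3');plan(-48,-341,25,90)"
```

```text
time: 7.55
eef_pos: [0.6988, -0.2196, 0.1338]
tcp_rot: [0.655, 0.756, 0.001, 0.001]
contact_force: [1.1, -0.5, -0.3]
opening: 0.399
finger_force: 0.0
at [ -49.2 -339.5] 0.1337225183500488 -> [ 0.7001 -0.2209  0.025 ]
shift mm [ -1.4   1.  108.7] turn [0.0018 0.0005 0.0022]
```

View pics/w3.png

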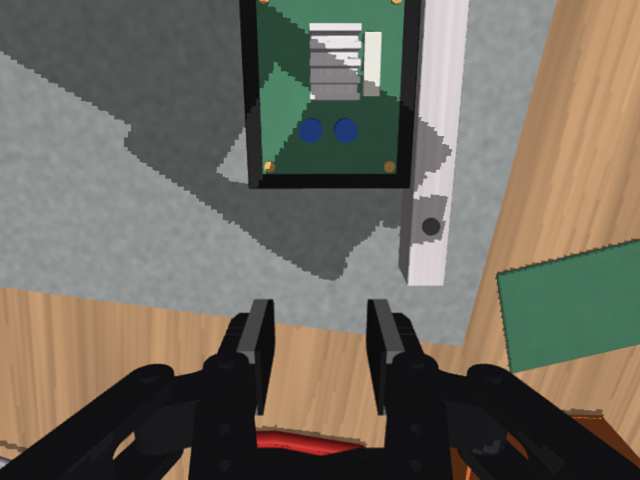

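The wrist view shows the carrier flush to the rail, its near edge at v≈187 from u=250 to 410. The rail ends at (430,283), and the cutters' red handle is at (300,440).

```bash
python3 -c "
from h import *
c=load('w3')
for u,v,z in((250,188,.024),(411,187,.024),(409,284,.032),(445,285,.032),(417,150,.032),(300,432,.012),(247,60,.024),(416,60,.024)): print(u,v,(tofix(px2w(c,u,v,z))*1e3).round(1))
t=load('top0')
for u,v in((472,136),(489,136),(477,188)):print((tofix(px2w(t,u,v,.01))*1e3).round(1))
"
```

```text
250 188 [ -88.4 -309.5]
411 187 [   2.9 -308.9]
409 284 [   3.7 -365.1]
445 285 [  25.1 -365.8]
417 150 [   3.1 -287.3]
300 432 [ -63.2 -490.9]
247 60 [ -86.7 -241.9]
416 60 [   1.4 -241.8]
[ -20.1 -515.1]
[ -26.8 -558.9]
[-152.7 -500.3]
```

```bash
sed -i "s/^FC=.*/FC=np.array([.699,.1235])+.001*np.array([3*.99-1.5*.1426,3*.1426+1.5*.99]);FY=np.radians(8.2)/" h.py
python3 -m jog '[[0.6,0,2,50,0,0,0],[0.6,0,2,90,0,0,0],[0.6,0,2,105,0,0,0],[0.6,0,2,109,0,0,0],[0.6,0,2,109,0,0,0],[0.6,8,2,109,0,0,0],[0.6,14,2,109,0,0,0],[0.6,18,2,109,0,0,0],[0.6,22,2,109,0,0,0],[0.6,26,2,109,0,0,0],[0.6,30,2,109,0,0,0],[0.6,34,2,109,0,0,0]]'
python3 -c "
from h import *
plan(-49,-120,24,90)"
```

```text
time: 8.8
eef_pos: [0.6966, -0.1871, 0.026]
tcp_rot: [0.655, 0.756, -0.0, 0.002]
contact_force: [0.9, -5.2, 4.2]
opening: 0.4
finger_force: 2.7
at [ -49.7 -308.6] 0.025968670070771426 -> [ 6.704e-01 -3.000e-04  2.400e-02]
shift mm [188.6   0.7   1.3] turn [0.0024 0.0035 0.0001]
```

```bash
python3 -m jog '[[0.6,5,0,1,0,0,0],[0.6,10,0,1,0,0,0],[0.6,15,0,1,0,0,0],[0.6,20,0,1,0,0,0],[0.6,26,0,1,0,0,0],[0.6,32,0,1,0,0,0],[0.6,38,0,1,0,0,0],[0.6,44,0,1,0,0,0],[0.6,50,0,1,0,0,0],[0.6,56,0,1,0,0,0],[0.6,62,0,1,0,0,0],[0.6,68,0,1,0,0,0]]'
python3 -m jog '[[0.6,6,0,0,0,0,0],[0.6,12,0,0,0,0,0],[0.6,18,0,0,0,0,0],[0.6,24,0,0,0,0,0],[0.6,30,0,0,0,0,0],[0.6,36,0,0,0,0,0],[0.6,42,0,0,0,0,0],[0.6,48,0,0,0,0,0],[0.6,54,0,0,0,0,0],[0.6,60,0,0,0,0,0],[0.6,66,0,0,0,0,0],[0.6,70,0,0,0,0,0]]'
python3 -c "
from h import *
save(grab('wrist'),'w4');plan(-49,-120,24,90)"
```

```text
time: 10.0
eef_pos: [0.6871, -0.1202, 0.0253]
tcp_rot: [0.655, 0.756, -0.0, 0.002]
contact_force: [-0.8, -7.7, 4.0]
opening: 0.399
finger_force: 3.3
time: 11.2
eef_pos: [0.677, -0.0507, 0.0252]
tcp_rot: [0.654, 0.756, -0.001, 0.002]
contact_force: [-1.0, -7.0, 5.0]
opening: 0.4
finger_force: 3.6
at [ -49.7 -170. ] 0.025063804354199023 -> [ 6.704e-01 -3.000e-04  2.400e-02]
shift mm [50.   0.7  0.9] turn [0.0018 0.003  0.0008]
```

View pics/w4.png

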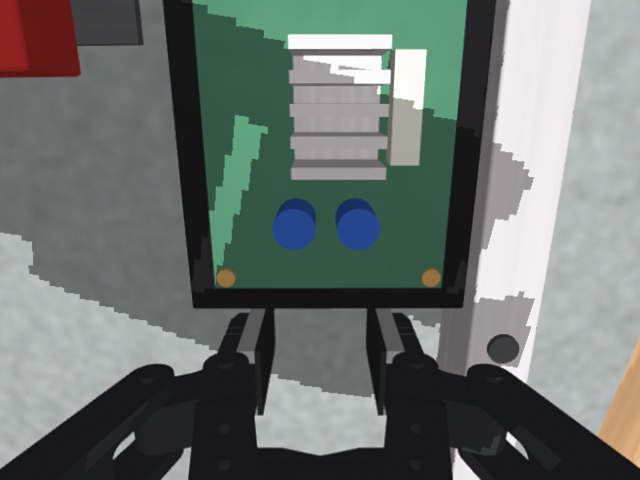

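The carrier is sliding square along the rail. Its near edge is at v≈305, there is no visible gap at the rail near (465,300), and the jaw at top left stays clear. Next I'll close on the stop.

```bash
python3 -m jog '[[0.6,6,0,0,0,0,0],[0.6,12,0,0,0,0,0],[0.6,18,0,0,0,0,0],[0.6,24,0,0,0,0,0],[0.6,30,0,0,0,0,0],[0.6,35,0,0,0,0,0],[0.6,40,0,0,0,0,0],[0.6,43,0,0,0,0,0],[0.6,45,0,0,0,0,0],[0.6,45,0,0,0,0,0]]'
python3 -m jog '[[0.6,1,0,0,0,0,0],[0.6,2,0,0,0,0,0],[0.6,3,0,0,0,0,0],[0.6,3,0,0,0,0,0]]'
python3 -c "
from h import *
plan(-49,-120,24,90)"
```

```text
time: 12.25
eef_pos: [0.6704, -0.0057, 0.0248]
tcp_rot: [0.655, 0.756, -0.0, 0.002]
contact_force: [0.9, -5.2, 4.5]
opening: 0.401
finger_force: 2.7
time: 12.65
eef_pos: [0.67, -0.0028, 0.0248]
tcp_rot: [0.655, 0.756, -0.0, 0.002]
contact_force: [-0.3, -6.0, 4.6]
opening: 0.4
finger_force: 2.9
at [ -49.7 -122.4] 0.024814739497394933 -> [ 6.704e-01 -3.000e-04  2.400e-02]
shift mm [2.4 0.7 0.8] turn [0.0015 0.0027 0.0005]
```

```bash
python3 -m jog '[[0.6,1,0,0,0,0,0],[0.6,2,0,0,0,0,0],[0.6,2,0,0,0,0,0]]';python3 -m jog '[[0.6,1,0,0,0,0,0],[0.6,2,0,0,0,0,0],[0.6,2,0,0,0,0,0]]'
```

```text
time: 12.95
eef_pos: [0.6698, -0.0011, 0.0248]
tcp_rot: [0.655, 0.756, -0.0, 0.002]
contact_force: [-0.5, -5.8, 5.3]
opening: 0.399
finger_force: 3.1
time: 13.25
eef_pos: [0.6698, -0.001, 0.0249]
tcp_rot: [0.654, 0.756, -0.001, 0.003]
contact_force: [1.4, -10.5, 3.5]
opening: 0.403
finger_force: 5.6
```

```bash
python3 -m jog '[[0.6,1,0,0,0,0,0],[0.6,2,0,0,0,0,0],[0.6,2,0,0,0,0,0]]'; python3 -c "
from h import *
plan(-49,-120,24,90)"
```

```text
time: 13.55
eef_pos: [0.6698, -0.0009, 0.0249]
tcp_rot: [0.654, 0.756, -0.002, 0.004]
contact_force: [1.0, -16.0, 3.5]
opening: 0.4
finger_force: 8.0
at [ -49.6 -120.4] 0.02491568582919519 -> [ 6.704e-01 -3.000e-04  2.400e-02]
shift mm [0.4 0.6 0.9] turn [0.0022 0.0095 0.0016]
```

Stalled firmly against the stop at 16 N. I'll back off, rise and check.

```bash
python3 -m jog '[[0.6,-5,0,0,0,0,0],[0.6,-25,0,-5,0,0,0],[0.6,-35,0,-45,0,0,0],[0.6,-35,0,-85,0,0,0],[0.6,-35,0,-115,0,0,0],[0.6,-35,0,-115,0,0,0]]'
python3 -c "
from h import *
save(grab('wrist'),'w5');plan(-195,-55,140,180)"
```

```text
time: 14.15
eef_pos: [0.6764, -0.031, 0.1449]
tcp_rot: [0.655, 0.756, 0.003, 0.004]
contact_force: [0.5, 0.6, -0.0]
opening: 0.397
finger_force: 0.0
at [ -48.9 -150.6] 0.14166353057055273 -> [0.5166 0.0432 0.14  ]
shift mm [  95.5 -146.1    0.8] turn [ 0.0034  0.0048 -1.5712]
```

View pics/w5.png

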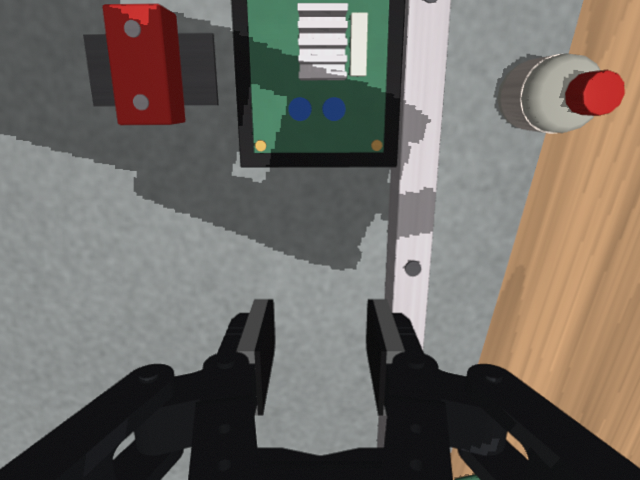

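The carrier is flush with the rail (edges u=240 to 396, near edge v=165). The jaw's top face has its rear edge from (104,5) to (117,124) and its front edge from (172,5) to (184,122).

```bash
python3 -c "
from h import *
c=load('w5')
for u,v,z in((117,124,.034),(104,5,.034),(178,123,.034),(242,166,.024),(396,165,.024)): print((tofix(px2w(c,u,v,z))*1e3).round(1))"
python3 -m jog '[[1,0,-48,0,0,0,-0.13],[1,40,-96,0,0,0,-0.28],[1,80,-140,0,0,0,-0.42],[1,95,-148,0,0,0,-1.571],[1,95,-148,0,0,0,-1.571],[1,95,-148,0,0,0,-1.571],[1,95,-148,0,0,0,-1.571],[1,95,-148,0,0,0,-1.571],[1,95,-148,0,0,0,-1.571],[1,95,-148,0,0,0,-1.571],[1,95,-148,0,0,0,-1.571],[1,95,-148,0,0,0,-1.571]]'
python3 -c "
from h import *
plan(-195,-55,29,180)"
```

```text
[-156.8  -85.8]
[-155.5  -27.1]
[-123.4  -85.4]
[ -91.5 -110.3]
[  -1.6 -109.9]
time: 15.4
eef_pos: [0.5117, 0.043, 0.1363]
tcp_rot: [-0.071, 0.997, 0.001, -0.002]
contact_force: [-1.7, -0.1, -0.6]
opening: -0.006
finger_force: 0.0
at [-199.8  -54.5] 0.1363097297266975 -> [0.5166 0.0432 0.029 ]
shift mm [ -5.3  -0.7 107.3] turn [ 0.0016 -0.0041 -0.0001]
```

The carrier measures home: faces at x = -91.5 and -1.6 mm, near edge at y = -110 mm. Now the jaw.

```bash
python3 -m jog '[[1,0,-1,50,0,0,0],[1,0,-1,85,0,0,0],[1,0,-1,102,0,0,0],[1,0,-1,102,0,0,0],[1,-10,-1,102,0,0,0],[1,-20,-1,102,0,0,0],[1,-28,-1,102,0,0,0],[1,-34,-1,102,0,0,0],[1,-39,-1,102,0,0,0],[1,-44,-1,102,0,0,0],[1,-49,-1,102,0,0,0],[1,-54,-1,102,0,0,0]]'
python3 -m jog '[[1,-3,0,0,0,0,0],[1,-6,0,0,0,0,0],[1,-9,0,0,0,0,0],[1,-9,0,0,0,0,0]]'
python3 -c "
from h import *
plan(-131,-55,34,180)"
```

```text
time: 16.6
eef_pos: [0.5669, 0.0496, 0.0363]
tcp_rot: [-0.072, 0.997, 0.0, -0.0]
contact_force: [-2.5, -0.8, 2.4]
opening: -0.006
finger_force: 1.4
time: 17.0
eef_pos: [0.5762, 0.0509, 0.0362]
tcp_rot: [-0.071, 0.997, 0.0, 0.001]
contact_force: [-0.9, 0.1, -0.6]
opening: 0.001
finger_force: 0.3
at [-134.9  -55.9] 0.03624212179398639 -> [0.5799 0.0523 0.034 ]
shift mm [-3.9  0.9  2.2] turn [ 0.0001  0.001  -0.    ]
```

```bash
python3 -m jog '[[1,-1,0,0,0,0,0],[1,-2,0,0,0,0,0],[1,-3,0,0,0,0,0],[1,-3,0,0,0,0,0]]';python3 -m jog '[[1,-1,0,0,0,0,0],[1,-2,0,0,0,0,0],[1,-2,0,0,0,0,0]]';python3 -c "
from h import *
plan(-131,-55,34,180)"
```

```text
time: 17.4
eef_pos: [0.577, 0.051, 0.0362]
tcp_rot: [-0.072, 0.997, -0.0, -0.003]
contact_force: [-7.7, -0.6, 5.9]
opening: -0.002
finger_force: 3.7
time: 17.7
eef_pos: [0.5771, 0.051, 0.0362]
tcp_rot: [-0.072, 0.997, -0.0, -0.006]
contact_force: [-13.6, -1.8, 11.2]
opening: -0.002
finger_force: 6.7
at [-134.   -55.9] 0.036226092456801126 -> [0.5799 0.0523 0.034 ]
shift mm [-3.   0.9  2.2] turn [ 0.0006 -0.0111  0.0012]
```

Jaw bears (14 N stall, its rear at about -122 mm as expected). I'll retreat clear and check.

```bash
python3 -m jog '[[1,10,0,0,0,0,0],[1,40,0,-5,0,0,0],[1,50,0,-50,0,0,0],[1,60,60,-95,0,0,0],[1,60,110,-130,0,0,0],[1,60,160,-130,0,0,0],[1,60,210,-130,0,0,0],[1,60,260,-130,0,0,0],[1,60,260,-130,0,0,0],[1,60,260,-130,0,0,0]]'
python3 -c "
from h import *
save(grab('top'),'t6');c=load('t6');im=c['image'][110:240,245:425]
cv2.imwrite('pics/crop6.png',cv2.resize(im,None,fx=4.4,fy=4.4,interpolation=cv2.INTER_CUBIC))"
```

```text
time: 18.7
eef_pos: [0.4839, 0.304, 0.167]
tcp_rot: [-0.074, 0.997, 0.001, 0.002]
contact_force: [0.1, -0.5, -0.9]
opening: 0.0
finger_force: 0.0
```

View pics/crop6.png

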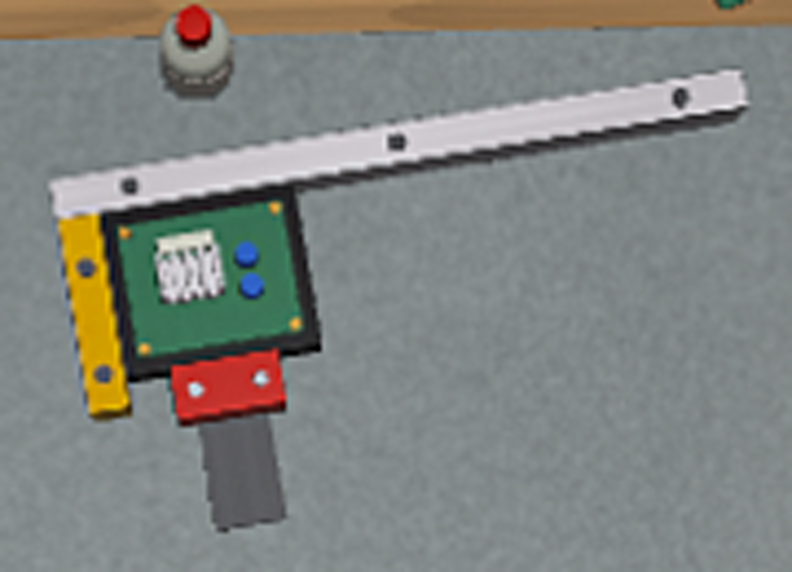

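The carrier sits square and flush in the corner (rail edge near (105,213), stop edge to (130,380)), the red jaw bears on it at (225,360), and the arm is clear. Handing in.

```bash
python3 -c "
from plant import workorder
print(workorder.sign_off())"
```

```text
the job is handed in; nothing more can be done
None
```

The job is handed in: in the last top view the carrier lay square and flush against the rail and end stop, with the jaw bearing on it and the arm clear. The sign-off gave no verdict.

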